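Swap the floodlight battery from charger to lamp

ROBOT

A 6-joint arm with a two-finger parallel gripper is mounted at the origin on the work surface. World frame = base frame: x ahead of the robot, y to its left, z up, the work surface at z = 0. Lengths are in m, angles in rad, forces in N, time in s.
With the tool pointing down it reaches from about 0.275 to 0.975 m from the base axis. Payload 8.4 kg.
Tool frame: the origin (TCP) lies midway between the tips of the shut fingers; the grasp point (between the pads) lies 19 mm behind it (robot.grip_point_offset is the distance from the TCP to the grasp point, in m); z points along the fingers, y is the line along which they close (so a half turn about z gives the same grasp; the last joint's range is limited). The gripper opens to 92 mm and grips with 3 to 60 N. Pads are 20 mm wide; open, the fingers measure 128 mm over their backs; the gripper's body (75 mm by 189 mm) begins 69 mm behind the grasp point.
Start: joints at [1.127, 0.353, 1.633, -0, 1.155, -0.002], TCP at [0.267, 0.565, 0.215] pointing down, gripper open.
Joint ranges: [-2.63, 2.63], [-0.92, 2.1], [0.06, 2.66], [-1.3, 4.44], [0, 2.69], [-3.02, 3.02]. Speed limits (rad/s): [2.22, 2.22, 2.79, 3.14, 3.14, 3.14].

INTERFACE

Orientations are given as a 3x3 rotation matrix whose columns are the frame's x, y, z axes.
In Python, from station import robot gives the robot as it stands.
- The arm moves only by the tool carry_out, never from a script. Its argument "motion" is a list that holds one entry, the list of rows, each a list of 7 numbers: the shift along the tool's x, y, z in cm, then the turn, a rotation vector about the tool's x, y, z in rad, then the gripper command: -1 is shut, 1 is fully open, values between are in proportion. In form: [[[x, y, z, wx, wy, wz, jaw], ...]]. A call has 1 to 12 rows; each row shifts and turns the commanded pose from where the row before left it, along the tool's axes as they then stand; what a row does not reach is not made up. A row lasts 1/12 s, in which the tool goes at most 41.7 mm and 7.16 degrees, less where a joint would pass 70% of its speed; a pose out of reach is approached as far as the arm can. A call with a gripper value outside its range is refused whole. The fingers move at their own pace and stop on an object; the grip force is fixed at half the most. Time passes only in rows, so rows that do not move let the fingers close. It gives the time, the measured TCP pose, the force, the opening and the grip force at its end, in the units of the state.
- robot.get_obs(): the state, without advancing time (a new reading comes with each control period).
- robot.get_image(name): name is "scene" or "top" or "wrist"; returns a dict with "image" (420x560x3 uint8, red, green, blue), "range_z" (420x560 float32, m along the optical axis (not along the pixel's ray), 0 where there is no reading), "camera_matrix" (3x3 intrinsics, pixels), "k1" (the pictures are not rectified: a ray, as slopes to the right and down, at radius r is drawn at 1 + k1 r^2 times it, then the intrinsics apply), "T" (4x4, takes a point from camera to world coordinates). Camera axes: x right, y up, looking along -z (the intrinsics and any distortion apply to the point x, -y, -z); pixel columns grow to the right and rows downward; lengths in m; the calibration is good to about 2 mm. A picture is of the moment at which its call begins.
- robot.hand_in(): hands the job in; it is judged then, once.
The state is a dict: "time": time; "q": joint angles; "qd": joint speeds; "tau": joint torques, N m; "tool_pos": TCP position; "tcp_rot": TCP orientation; "ft_force": force on the tool from outside, world axes, zero at the start; "wrist_torque": the same for the moment, N m; "finger_gap": finger opening in m; "gripper_force": force on a finger pad.
Only numpy, scipy, OpenCV 4.12 (cv2) and the standard library are available. Lean on these libraries where they do the work, as an engineer would, in place of code of your own. Each camera call takes 0.05 s, during which the arm holds its last target. There are 200 camera calls.

TASK

The battery pack has finished charging: squeeze in its release tab, lift the pack straight out of the charger without straining it, then put it in the empty battery well of the cordless floodlight and push it gently down until it is fully home and its tab has clicked out under the catch. Do not crush the pack, do not force either housing, and leave the other things on the bench where they are.

Things in the scene. Friction and masses are not known exactly. Their poses are not given: they have to be found in the camera images.
- pack: grey upright battery pack, 40 (x) x 66 (y) x 120 mm (z), 0.35-0.53 kg; origin: centre of its underside; its +x face carries the release tab. Its back (-x) face has an adjustable ribbed finger rest, 32 wide x 28 tall, centre 94 mm above the underside, 2 to 14 mm proud: set differently each time, not measured. Starts latched in the charger, same heading. Takes a squeeze of up to 25 N a side.
- tab_face (a point): centre of the outer face of the pack's ribbed release tab (26 wide x 28 mm tall), 94 mm above the pack's underside; at rest the face stands 9 mm out from the pack's +x face. Squeezing tab and finger rest between two fingers presses it in.
- tab (a joint): how far the tab is pressed in, 0 (out) to 0.008 m; the spring takes 5 N to start and 15 N at the stop. The tab carries the hook: 7 mm proud when out, 28-40 mm above the pack's underside, bevelled below, flat on top. It clears a catch when pressed some 7 mm. Inside a well it is fully out only below the catch. Keep it pressed while lifting out.
- charger: grey charger, 121 x 110 mm, fixed to the bench; origin on the bench under its well's centre; +x is the catch side. Well 43 x 69 mm inside (1.5 mm play round the pack), floor 10, rim 62 mm above the bench. Thin walls: pushing the pack sideways at tab height with over about 4 N, or a pull of over 15 N on the latched pack, strains it; so the hand must centre itself by feel as the tab yields.
- lamp: black floodlight on its back, fixed; head 120 x 120 x 52 mm on the -x side; origin on the bench under its well's centre; +x: catch side with window, for the tab. Well 43 x 69 mm, flared rim 72 mm up. Cradle in it (floor and catch) is set 10-20 mm above the bench, not measured; on it a plate sprung up 7 mm, 7-10 N. Catch holds the pack within 1.5 mm of the cradle floor. Pushing with 20 N is safe.
- magnet: bystander: red six-sided welding magnet, 72 mm across, 16 mm high, lying flat; origin: centre of its underside
- file: bystander: flat steel file with a dark wooden handle, 240 mm long, lying on the bench; origin near its middle
- brush: bystander: brush with a wooden handle, lying on the bench; origin near its middle
- fitting: bystander: small stepped brass fitting, 32 mm across, 34 mm high, standing; origin: centre of its underside
Things that resemble listed ones, but are neither listed nor needed, are in the scene too. Leave any pink look-alike of the charger alone.

How it is judged:
By the outcome, as a careful person would: the job done as asked, in the order asked, and still so for the second after the job is handed in, with the robot touching nothing.
It also fails if it takes over 72 s, if anything falls off the work surface, if the arm or the gripper's body presses on something with over 40 N, if the wrist force passes 120 N, or if a joint passes its speed limit or range.

## Working session

There is one attempt and no reset: what is moved stays moved. The work goes in short steps, Python scripts to look and compute and a tool call to move; the robot and the scene stay as the last step left them, time stands still between calls to the robot, and variables do not carry over. Pictures are saved under pics/ and viewed, at most 10 in all, crops included, and the job is handed in when it is done.

Besides the shell and the picture viewer there is one more tool, called after "Call:" by a JSON object that holds its "method" and its "body". carry_out: Moves the arm, as the interface text tells. Its arguments: {"type":"object","properties":{"motion":{"type":"array","items":{"type":"array","items":{"type":"array","items":{"type":"number"}}}}},"required":["motion"]}

```bash
mkdir -p pics; cat > h.py <<'E'
import numpy as np,cv2
from station import robot
def grab(n,f=None):
    d=robot.get_image(n)
    if f: np.savez(f,**d)
    return d
def save(d,p,box=None,s=1):
    im=d["image"][:,:,::-1]
    if box: im=im[box[1]:box[3],box[0]:box[2]]
    cv2.imwrite(p,cv2.resize(im,None,fx=s,fy=s,interpolation=cv2.INTER_CUBIC))
def ray(d,u,v):
    K=d["camera_matrix"];k=float(d["k1"])
    p=cv2.undistortPoints(np.array([[[u,v]]],float),K,np.array([k,0,0,0.]))[0,0]
    return d["T"][:3,3],d["T"][:3,:3]@np.array([p[0],-p[1],-1])
def pt(d,u,v):
    o,r=ray(d,u,v); z=np.median(d["range_z"][int(v)-1:int(v)+2,int(u)-1:int(u)+2]); return o+r*z
def atz(d,u,v,z):
    o,r=ray(d,u,v); return o+r*(z-o[2])/r[2]
def cloud(d):
    h,w=d["range_z"].shape
    v,u=np.mgrid[0:h,0:w]
    p=cv2.undistortPoints(np.stack([u.ravel(),v.ravel()],1)[:,None].astype(float),d["camera_matrix"],np.array([float(d["k1"]),0,0,0.]))[:,0]
    z=d["range_z"].ravel()
    c=np.c_[p[:,0]*z,-p[:,1]*z,-z]
    return (c@d["T"][:3,:3].T+d["T"][:3,3]).reshape(h,w,3)
E
python3 - <<'E'
from h import *
a=grab("scene","s0.npz");b=grab("top","t0.npz");c=grab("wrist","w0.npz")
cv2.imwrite("pics/a.png",np.hstack([cv2.resize(x["image"],(400,300)) for x in (b,c)])[:,:,::-1])
save(a,"pics/s.png",None,1.4)
save(b,"pics/t.png",None,1.4)
print({k:np.round(v,3) for k,v in robot.get_obs().items()})
for x in(a,b,c): print(np.round(x["T"],3).tolist(),x["camera_matrix"][0,0],x["k1"])
E
```

```text
{'time': np.float64(0.15), 'q': array([ 1.127,  0.353,  1.634, -0.   ,  1.155, -0.002]), 'qd': array([-0.   , -0.002, -0.001,  0.001, -0.001, -0.   ]), 'tau': array([ 1.0000e-03, -5.9420e+01, -3.3447e+01,  7.0000e-02,  2.0000e-02,
       -0.0000e+00]), 'tool_pos': array([0.267, 0.565, 0.214]), 'tcp_rot': array([[-0.904,  0.428, -0.   ],
       [ 0.428,  0.904, -0.001],
       [-0.   , -0.001, -1.   ]]), 'ft_force': array([-0.583, -1.032, -0.116]), 'wrist_torque': array([ 0.063, -0.058,  0.02 ]), 'gripper_force': np.float64(0.0), 'finger_gap': np.float64(0.092)}
[[0.804, -0.495, 0.331, 0.866], [0.595, 0.669, -0.446, -0.318], [-0.0, 0.555, 0.832, 0.807], [0.0, 0.0, 0.0, 1.0]] 446.1191521765586 -0.05253518533872744
[[0.01, 0.989, -0.147, 0.404], [-1.0, 0.009, -0.006, 0.077], [-0.005, 0.147, 0.989, 1.007], [0.0, 0.0, 0.0, 1.0]] 439.0306198483295 -0.10632367245906506
[[0.428, -0.864, -0.267, 0.191], [0.904, 0.408, 0.128, 0.601], [-0.002, -0.296, 0.955, 0.384], [0.0, 0.0, 0.0, 1.0]] 312.9030545071593 -0.022833019564785475
```

View pics/s.png

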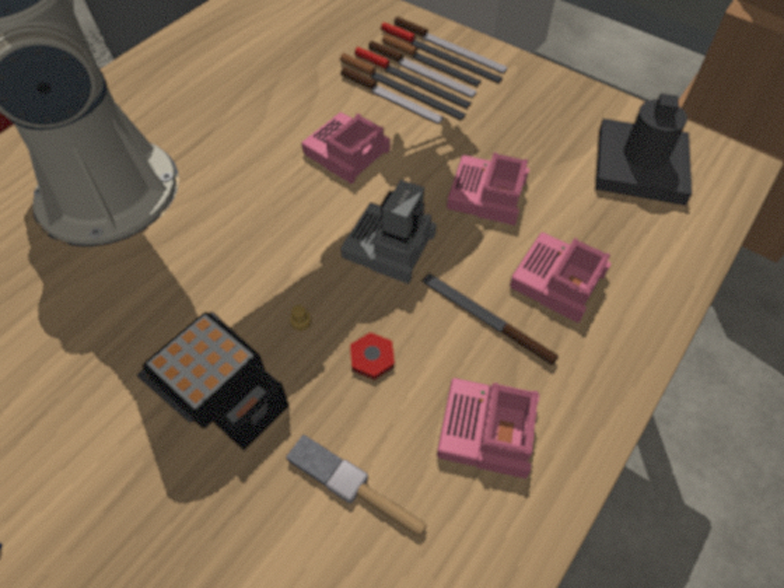

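View pics/t.png

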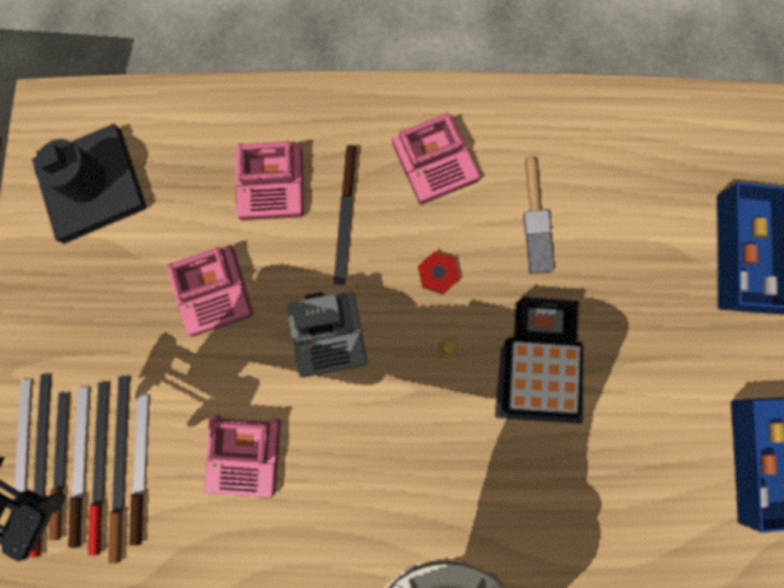

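Top view: the grey charger with pack is at (325,330). The lamp's well is at (545,318), with its head below it at (543,378). Look-alikes are the pink chargers at (270,180), (435,158), (210,290) and (243,455), and the black stand at (90,180). I choose the grey one holding a pack. The catch side (+x) of both faces up in the picture, which is away from the robot.

```bash
python3 - <<'E'
from h import *
for n in("s0","t0"):
    d=dict(np.load(n+".npz")); P=cloud(d)
    t=pt(dict(np.load("t0.npz")),320/1.4,315/1.4)
    for nm,c,zl,zh in(("packtop",t,.115,.145),("charger rim",t,.052,.07),("chargerlow",t,.02,.05)):
        m=(np.hypot(P[...,0]-c[0],P[...,1]-c[1])<.1)&(P[...,2]>zl)&(P[...,2]<zh)
        q=P[m]; 
        if len(q)<10: print(n,nm,len(q)); continue
        r=cv2.minAreaRect((q[:,:2]*1000).astype(np.float32)); print(n,nm,len(q),np.round(r[0],1),np.round(r[1],1),round(r[2],1),"z",np.percentile(q[:,2],[10,50,90]).round(4))
    c=pt(dict(np.load("t0.npz")),543/1.4,375/1.4); 
    for nm,zl,zh in(("lamphead",.045,.060),("lamprim",.064,.082)):
        m=(np.hypot(P[...,0]-c[0]-.05,P[...,1]-c[1])<.14)&(P[...,2]>zl)&(P[...,2]<zh)
        q=P[m]; r=cv2.minAreaRect((q[:,:2]*1000).astype(np.float32)); print(n,nm,len(q),np.round(r[0],1),np.round(r[1],1),round(r[2],1),"z",np.percentile(q[:,2],[10,50,90]).round(4))
t=dict(np.load("t0.npz"));s=dict(np.load("s0.npz"))
A=cv2.resize(t["image"][195:275,195:275],(400,400),interpolation=2);B=cv2.resize(s["image"][120:205,235:320],(400,400),interpolation=2)
cv2.imwrite("pics/c1.png",np.hstack([A,B])[:,:,::-1])
print(P.shape)
E
```

```text
s0 packtop 676 [507.8 196.7] [60.5 68.1] 11.0 z [0.118  0.1293 0.1312]
s0 charger rim 413 [507.7 199.2] [62.3 91.6] 11.5 z [0.0546 0.0594 0.064 ]
s0 chargerlow 1205 [484.6 192.9] [121.2 111.9] 11.8 z [0.0266 0.0302 0.0381]
s0 lamphead 3415 [ 448.5 -153.1] [120.1 181.7] 85.7 z [0.0487 0.0518 0.054 ]
s0 lamprim 714 [ 507.9 -156.6] [88.7 62.1] 86.6 z [0.0656 0.0693 0.0719]
t0 packtop 757 [503.5 197.9] [57.5 66. ] 11.7 z [0.1178 0.1289 0.1311]
t0 charger rim 266 [502.8 198.4] [60.7 87.3] 12.0 z [0.0553 0.0589 0.0619]
t0 chargerlow 1527 [479.7 193.5] [118.9 110.9] 12.0 z [0.0272 0.0299 0.0325]
t0 lamphead 3043 [ 443.2 -151. ] [120.3 178.1] 85.7 z [0.0483 0.0517 0.0544]
t0 lamprim 508 [ 505.1 -155.9] [89.9 61.3] 85.9 z [0.0664 0.0694 0.0723]
(420, 560, 3)
```

View pics/c1.png

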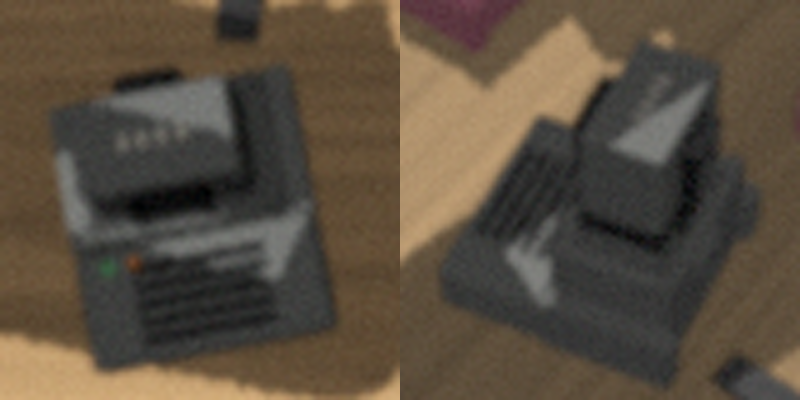

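The crop confirms it: a grey pack in the grey charger, with the dark tab at (150,80) on the side away from the robot and the finger rest at (175,205). Heading is about +11.7°, the pack top is at 0.130 m, and the lamp heading is about -4.2°. I'll hover above it.

Call:
{"method": "carry_out", "body": {"motion": [[[-3.1, -1.92, 0, 0, 0, 0, 1], [-3.1, -1.92, 0, 0, 0, 0, 1], [-3.1, -1.92, 0, 0, 0, 0, 1], [-3.1, -1.92, 0, 0, 0, 0, 1], [-3.1, -1.92, 0, 0, 0, 0, 1], [-3.1, -1.92, 0, 0, 0, 0, 1], [-3.1, -1.92, 0, 0, 0, 0, 1], [-3.1, -1.92, 0, 0, 0, 0, 1], [-3.1, -1.92, 0, 0, 0, 0, 1], [-3.1, -1.92, 0, 0, 0, 0, 1], [-3.1, -1.92, 0, 0, 0, 0, 1], [-3.1, -1.92, 0, 0, 0, 0, 1]]]}}

```text
time: 1.15
tool_pos: [0.5055, 0.1959, 0.2145]
tcp_rot: [[-0.904, 0.428, -0.0], [0.428, 0.904, -0.0], [0.0, -0.0, -1.0]]
ft_force: [0.2, 1.2, -0.0]
finger_gap: 0.0915
gripper_force: 0.0
```

Call:
{"method": "carry_out", "body": {"motion": [[[0, 0, 0, 0, 0, 0.1156, 1], [0, 0, 0, 0, 0, 0.1156, 1], [0, 0, 0, 0, 0, 0.1156, 1], [0, 0, 0, 0, 0, 0.1156, 1], [0, 0, 0, 0, 0, 0.1156, 1], [0, 0, 0, 0, 0, 0.1156, 1], [0, 0, 0, 0, 0, 0.1156, 1], [0, 0, 0, 0, 0, 0.1156, 1], [0, 0, 0, 0, 0, 0, 1], [0, 0, 0, 0, 0, 0, 1]]]}}

```text
time: 1.98
tool_pos: [0.5049, 0.1976, 0.2144]
tcp_rot: [[-0.206, 0.978, -0.0], [0.978, 0.206, -0.0], [-0.0, -0.0, -1.0]]
ft_force: [-0.5, 0.5, 0.6]
finger_gap: 0.0918
gripper_force: 0.0
```

```bash
python3 - <<'E'
from h import *
d=grab("wrist","w1.npz"); save(d,"pics/w1.png",None,1.4)
o=robot.get_obs(); print(o["time"],o["tool_pos"],np.round(o["tcp_rot"],4).tolist(),np.round(o["ft_force"],2))
P=cloud(d)
q=P[(np.hypot(P[...,0]-.505,P[...,1]-.198)<.07)]
for zl,zh in((.125,.14),(.1,.118),(.095,.12)):
    k=q[(q[:,2]>zl)&(q[:,2]<zh)]
    if len(k)>10:
        r=cv2.minAreaRect((k[:,:2]*1000).astype(np.float32)); print(zl,len(k),np.round(r[0],1),np.round(r[1],1),round(r[2],1),np.median(k[:,2]))
E
```

```text
2.0333 [0.50489184 0.19762182 0.21448188] [[-0.2068, 0.9784, -0.0002], [0.9784, 0.2068, -0.0001], [-0.0, -0.0003, -1.0]] [-0.61  0.48 -0.16]
0.125 3402 [506.9 199. ] [40.  65.3] 11.6 0.12997430621688097
0.1 585 [504.2 207.6] [61.2 48.8] 13.6 0.11688835577168721
0.095 953 [504.2 207.6] [61.2 48.8] 13.6 0.11758989047526586
```

View pics/w1.png

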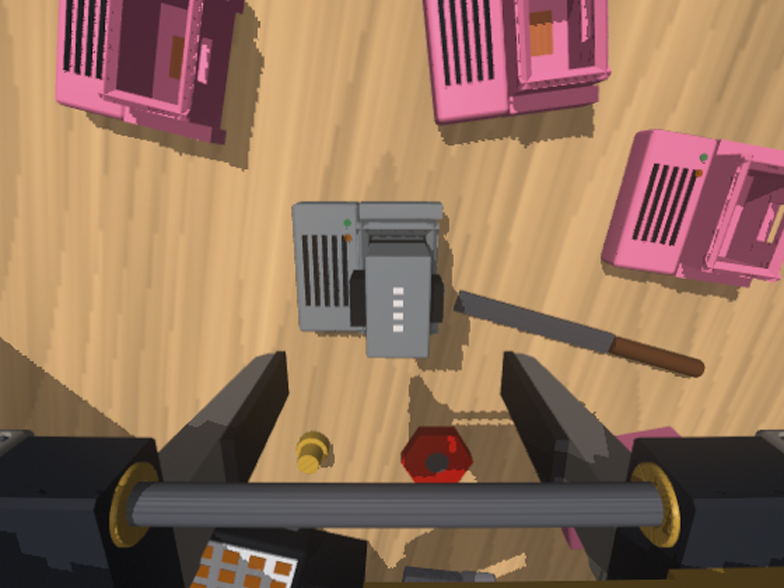

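Wrist view: the pack top runs from (365,255) to (430,355), with the finger rest at (357,298) on the left and the tab at (437,298) on the right. The brass fitting is at (312,452) and the red magnet at (437,455). The top measures 40x65 mm at z=0.130, which fits the description.

```bash
python3 - <<'E'
from h import *
d=dict(np.load("w1.npz")); P=cloud(d); a=np.radians(11.6); u=np.array([np.cos(a),np.sin(a)]);v=np.array([-u[1],u[0]]);c=np.array([.5069,.1990])
x=(P[...,:2]-c)@u; y=(P[...,:2]-c)@v; z=P[...,2]
for n,m in(("rest",(x<-.0205)&(x>-.045)&(abs(y)<.03)&(z>.08)&(z<.128)),("tab",(x>.0205)&(x<.045)&(abs(y)<.03)&(z>.08)&(z<.128)),("top",(z>.126)&(abs(x)<.05)&(abs(y)<.06))):
    print(n,m.sum(),"x",np.percentile(x[m]*1000,[0,2,50,98,100]).round(1),"y",np.percentile(y[m]*1000,[2,98]).round(1),"z",np.percentile(z[m],[2,50,98]).round(4))
o=robot.get_obs(); print("tool in pack", (o["tool_pos"][:2]-c)@u*1000,(o["tool_pos"][:2]-c)@v*1000)
E
```

```text
rest 449 x [-31.4 -30.6 -25.8 -21.2 -21.1] y [-15.7  15.6] z [0.0959 0.1178 0.1194]
tab 304 x [20.9 21.2 25.  29.  29.7] y [-12.8  12.7] z [0.0948 0.1178 0.1192]
top 26748 x [-50.  -48.5  15.   49.2  50. ] y [-21.2  30.3] z [0.1293 0.3174 0.3292]
tool in pack -2.2442624529430497 -0.9462388467973397
```

Call:
{"method": "carry_out", "body": {"motion": [[[0.1, 0.12, 1.9, 0, 0, 0.005, 1], [0, 0, 2, 0, 0, 0, 1], [0, 0, 2, 0, 0, 0, 1], [0, 0, 2, 0, 0, 0, 1], [0, 0, 2, 0, 0, 0, 1], [0, 0, 2, 0, 0, 0, 0.8], [0, 0, 1.05, 0, 0, 0, 0.6], [0, 0, 0, 0, 0, 0, 0.42], [0, 0, 0, 0, 0, 0, 0.42], [0, 0, 0, 0, 0, 0, 0.42], [0, 0, 0, 0, 0, 0, 0.42]]]}}

```text
time: 2.95
tool_pos: [0.5068, 0.1992, 0.0863]
tcp_rot: [[-0.198, 0.98, 0.002], [0.98, 0.198, 0.001], [0.0, 0.002, -1.0]]
ft_force: [0.1, 0.5, 1.0]
finger_gap: 0.0651
gripper_force: 0.0
```

```bash
python3 - <<'E'
from h import *
d=grab("wrist","w2.npz"); save(d,"pics/w2.png",(170,150,450,360),2.8)
o=robot.get_obs(); print(o["time"],o["tool_pos"],o["finger_gap"],np.round(o["ft_force"],2),o["ft_force"]@o["tcp_rot"])
E
```

```text
3.0 [0.50678726 0.1992116  0.08626838] 0.06517506542071895 [-0.22  0.7  -0.25] [ 0.73390737 -0.07814316  0.25385561]
```

View pics/w2.png

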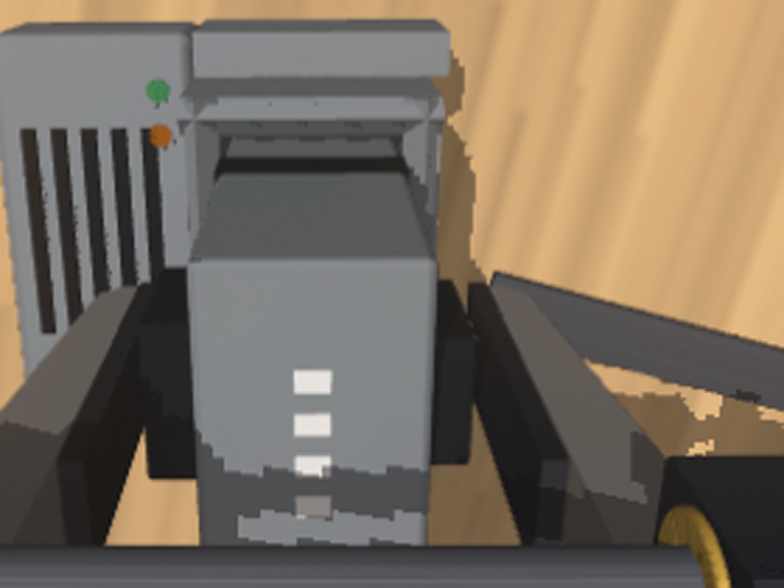

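The close view shows the fingers straddling the rest (165,370) and the tab (450,380). The left finger is slightly nearer. I'll shift towards -x and close step by step on feel.

Call:
{"method": "carry_out", "body": {"motion": [[[0, -0.1, 0.1, 0, 0, 0, 0.38], [0, 0, 0, 0, 0, 0, 0.36], [0, 0, 0, 0, 0, 0, 0.34], [0, 0, 0, 0, 0, 0, 0.34], [0, 0, 0, 0, 0, 0, 0.34], [0, 0, 0, 0, 0, 0, 0.34]]]}}

```text
time: 3.5
tool_pos: [0.5051, 0.1987, 0.0841]
tcp_rot: [[-0.198, 0.98, 0.0], [0.98, 0.198, 0.0], [0.0, 0.0, -1.0]]
ft_force: [0.3, -0.8, 0.6]
finger_gap: 0.0619
gripper_force: 0.1
```

Call:
{"method": "carry_out", "body": {"motion": [[[0, 0, 0, 0, 0, 0, 0.32], [0, 0, 0, 0, 0, 0, 0.32], [0, 0, 0, 0, 0, 0, 0.32]]]}}

```text
time: 3.75
tool_pos: [0.5053, 0.1988, 0.0842]
tcp_rot: [[-0.198, 0.98, 0.001], [0.98, 0.198, 0.0], [0.0, 0.001, -1.0]]
ft_force: [1.2, 0.4, 0.0]
finger_gap: 0.0606
gripper_force: 0.6
```

Call:
{"method": "carry_out", "body": {"motion": [[[0, 0, 0, 0, 0, 0, 0.3], [0, 0, 0, 0, 0, 0, 0.3], [0, 0, 0, 0, 0, 0, 0.3]]]}}

```text
time: 4.0
tool_pos: [0.5054, 0.1988, 0.0843]
tcp_rot: [[-0.198, 0.98, 0.001], [0.98, 0.198, 0.0], [0.0, 0.001, -1.0]]
ft_force: [1.9, -0.2, 0.5]
finger_gap: 0.0597
gripper_force: 2.2
```

Call:
{"method": "carry_out", "body": {"motion": [[[0, 0.05, 0, 0, 0, 0, 0.3], [0, 0, 0, 0, 0, 0, 0.3], [0, 0, 0, 0, 0, 0, 0.3]]]}}

```text
time: 4.25
tool_pos: [0.5056, 0.1988, 0.0841]
tcp_rot: [[-0.198, 0.98, 0.0], [0.98, 0.198, 0.0], [0.0, 0.0, -1.0]]
ft_force: [1.2, 0.3, 2.6]
finger_gap: 0.0595
gripper_force: 1.9
```

Call:
{"method": "carry_out", "body": {"motion": [[[0, 0, 0, 0, 0, 0, 0.28], [0, 0, 0, 0, 0, 0, 0.28], [0, 0, 0, 0, 0, 0, 0.28]]]}}

```text
time: 4.5
tool_pos: [0.5054, 0.1988, 0.0842]
tcp_rot: [[-0.198, 0.98, -0.0], [0.98, 0.198, -0.0], [-0.0, -0.0, -1.0]]
ft_force: [-0.1, -0.5, 3.0]
finger_gap: 0.0592
gripper_force: 5.4
```

Call:
{"method": "carry_out", "body": {"motion": [[[0, -0.045, 0, 0, 0, 0, 0.26], [0, 0, 0, 0, 0, 0, 0.26], [0, 0, 0, 0, 0, 0, 0.26]]]}}

```text
time: 4.75
tool_pos: [0.505, 0.1987, 0.0842]
tcp_rot: [[-0.198, 0.98, 0.0], [0.98, 0.198, 0.0], [0.0, 0.0, -1.0]]
ft_force: [0.1, -0.1, 3.4]
finger_gap: 0.0579
gripper_force: 6.5
```

Call:
{"method": "carry_out", "body": {"motion": [[[0, -0.045, 0, 0, 0, 0, 0.24], [0, 0, 0, 0, 0, 0, 0.24], [0, 0, 0, 0, 0, 0, 0.24]]]}}

```text
time: 5.0
tool_pos: [0.5046, 0.1986, 0.0842]
tcp_rot: [[-0.198, 0.98, 0.0], [0.98, 0.198, 0.0], [0.0, 0.0, -1.0]]
ft_force: [0.5, 0.1, 4.4]
finger_gap: 0.0572
gripper_force: 7.5
```

Call:
{"method": "carry_out", "body": {"motion": [[[0, -0.045, 0, 0, 0, 0, 0.22], [0, 0, 0, 0, 0, 0, 0.22], [0, -0.045, 0, 0, 0, 0, 0.2], [0, 0, 0, 0, 0, 0, 0.2], [0, 0, 0, 0, 0, 0, 0.2]]]}}

```text
time: 5.42
tool_pos: [0.5038, 0.1985, 0.0842]
tcp_rot: [[-0.198, 0.98, 0.0], [0.98, 0.198, 0.0], [0.0, 0.0, -1.0]]
ft_force: [0.7, 0.7, 5.4]
finger_gap: 0.0554
gripper_force: 9.6
```

Call:
{"method": "carry_out", "body": {"motion": [[[0, -0.045, 0, 0, 0, 0, 0.18], [0, 0, 0, 0, 0, 0, 0.18], [0, -0.045, 0, 0, 0, 0, 0.16], [0, 0, 0, 0, 0, 0, 0.16], [0, 0, 0, 0, 0, 0, 0.16]]]}}

```text
time: 5.83
tool_pos: [0.5029, 0.1983, 0.0842]
tcp_rot: [[-0.198, 0.98, 0.0], [0.98, 0.198, 0.0], [0.0, 0.0, -1.0]]
ft_force: [1.8, 0.8, 5.7]
finger_gap: 0.0533
gripper_force: 11.5
```

Call:
{"method": "carry_out", "body": {"motion": [[[0, -0.045, 0, 0, 0, 0, 0.14], [0, 0, 0, 0, 0, 0, 0.14], [0, -0.02, 0, 0, 0, 0, 0.13], [0, 0, 0, 0, 0, 0, 0.13], [0, 0, 0, 0, 0, 0, 0.13]]]}}

```text
time: 6.25
tool_pos: [0.5023, 0.1981, 0.0842]
tcp_rot: [[-0.198, 0.98, 0.0], [0.98, 0.198, 0.0], [0.0, 0.0, -1.0]]
ft_force: [1.1, -0.1, 4.5]
finger_gap: 0.0517
gripper_force: 13.0
```

Call:
{"method": "carry_out", "body": {"motion": [[[0, 0, 0, 0, 0, 0, 0.12], [0, 0, 0, 0, 0, 0, 0.12], [0, 0, 0, 0, 0, 0, 0.12]]]}}

```text
time: 6.5
tool_pos: [0.5022, 0.1981, 0.0842]
tcp_rot: [[-0.198, 0.98, -0.0], [0.98, 0.198, -0.0], [0.0, -0.0, -1.0]]
ft_force: [0.4, 0.9, 4.8]
finger_gap: 0.0518
gripper_force: 13.8
```

Call:
{"method": "carry_out", "body": {"motion": [[[0, -0.02, 0, 0, 0, 0, 0.11], [0, 0, 0, 0, 0, 0, 0.11], [0, 0, 0, 0, 0, 0, 0.11]]]}}

```text
time: 6.75
tool_pos: [0.502, 0.1981, 0.0842]
tcp_rot: [[-0.198, 0.98, -0.0], [0.98, 0.198, -0.0], [-0.0, -0.0, -1.0]]
ft_force: [0.1, 0.9, 6.3]
finger_gap: 0.0512
gripper_force: 14.3
```

Call:
{"method": "carry_out", "body": {"motion": [[[0, -0.02, 0, 0, 0, 0, 0.1], [0, 0, 0, 0, 0, 0, 0.1], [0, 0, 0, 0, 0, 0, 0.1]]]}}

```text
time: 7.0
tool_pos: [0.5018, 0.1981, 0.0842]
tcp_rot: [[-0.198, 0.98, 0.0], [0.98, 0.198, 0.0], [-0.0, 0.0, -1.0]]
ft_force: [-0.4, 0.9, 6.2]
finger_gap: 0.0508
gripper_force: 16.9
```

Call:
{"method": "carry_out", "body": {"motion": [[[0, 0, 0, 0, 0, 0, 0.09], [0, 0, 0, 0, 0, 0, 0.09], [0, 0, 0, 0, 0, 0, 0.09]]]}}

```text
time: 7.25
tool_pos: [0.5018, 0.1981, 0.0842]
tcp_rot: [[-0.198, 0.98, 0.0], [0.98, 0.198, 0.0], [0.0, 0.0, -1.0]]
ft_force: [0.4, 0.6, 5.9]
finger_gap: 0.0506
gripper_force: 22.7
```

Call:
{"method": "carry_out", "body": {"motion": [[[0, 0, -0.05, 0, 0, 0, 0.097], [0, 0, -0.05, 0, 0, 0, 0.097], [0, 0, -0.1, 0, 0, 0, 0.097], [0, 0, 0, 0, 0, 0, 0.097]]]}}

```text
time: 7.58
tool_pos: [0.501, 0.1977, 0.0855]
tcp_rot: [[-0.198, 0.98, -0.002], [0.98, 0.198, -0.001], [-0.0, -0.002, -1.0]]
ft_force: [-0.5, 0.4, -4.8]
finger_gap: 0.0506
gripper_force: 17.6
```

Call:
{"method": "carry_out", "body": {"motion": [[[0, 0, -0.15, 0, 0, 0, 0.097], [0, 0, -0.15, 0, 0, 0, 0.097], [0, 0, 0, 0, 0, 0, 0.097]]]}}

```text
time: 7.83
tool_pos: [0.5018, 0.1981, 0.0892]
tcp_rot: [[-0.198, 0.98, 0.0], [0.98, 0.198, 0.0], [0.0, 0.0, -1.0]]
ft_force: [0.7, -0.9, -4.4]
finger_gap: 0.0509
gripper_force: 17.6
```

Call:
{"method": "carry_out", "body": {"motion": [[[0, 0, -0.3, 0, 0, 0, 0.097], [0, 0, -0.5, 0, 0, 0, 0.097], [0, 0, -0.5, 0, 0, 0, 0.097], [0, 0, -0.5, 0, 0, 0, 0.097], [0, 0, -0.5, 0, 0, 0, 0.097], [0, 0, -0.5, 0, 0, 0, 0.097], [0, 0, -0.3, 0, 0, 0, 0.097]]]}}

```text
time: 8.42
tool_pos: [0.5021, 0.1982, 0.121]
tcp_rot: [[-0.198, 0.98, 0.001], [0.98, 0.198, 0.0], [0.0, 0.001, -1.0]]
ft_force: [0.4, -0.0, -4.7]
finger_gap: 0.0504
gripper_force: 17.6
```

Call:
{"method": "carry_out", "body": {"motion": [[[0, 0, -0.7, 0, 0, 0, 0.097], [0, 0, -1, 0, 0, 0, 0.097], [0, 0, -1.3, 0, 0, 0, 0.097], [0, 0, -1.5, 0, 0, 0, 0.097], [0, 0, -1.5, 0, 0, 0, 0.097], [0, 0, -1.5, 0, 0, 0, 0.097], [0, 0, -1.2, 0, 0, 0, 0.097], [0, 0, -0.7, 0, 0, 0, 0.097], [0, 0, 0, 0, 0, 0, 0.097]]]}}

```text
time: 9.17
tool_pos: [0.5027, 0.1984, 0.2161]
tcp_rot: [[-0.198, 0.98, 0.003], [0.98, 0.198, 0.001], [0.001, 0.003, -1.0]]
ft_force: [-0.0, 0.3, -5.3]
finger_gap: 0.0507
gripper_force: 17.6
```

```bash
python3 - <<'E'
from h import *
o=robot.get_obs(); print(o["time"],o["tool_pos"],o["finger_gap"],o["gripper_force"],np.round(o["ft_force"],2),np.round(o["wrist_torque"],3))
P=cloud(dict(np.load("w1.npz")))
for n in("s0","t0","w1"):
    d=dict(np.load(n+".npz")); P=cloud(d); c=np.array([.506,-.156])
    m=(np.hypot(P[...,0]-c[0],P[...,1]-c[1])<.07)&(P[...,2]>.06)
    print(n,m.sum())
d=dict(np.load("t0.npz")); s=dict(np.load("s0.npz"))
A=cv2.resize(d["image"][200:310,345:425],(436,600),interpolation=2);B=cv2.resize(s["image"][240:330,130:220],(364,364),interpolation=2)
cv2.imwrite("pics/l1.png",np.hstack([A,np.vstack([B,np.zeros((236,364,3),np.uint8)])])[:,:,::-1])
E
```

```text
9.1667 [0.50271915 0.19838502 0.21613626] 0.05068576392271672 17.621238827705383 [-0.05  0.31 -5.33] [-0.088  0.     0.001]
s0 805
t0 548
w1 140
```

Call:
{"method": "carry_out", "body": {"motion": [[[-1, -0.2, 0, 0, 0, 0, 0.097], [-2, -0.4, 0, 0, 0, 0, 0.097], [-3, -0.6, 0, 0, 0, 0, 0.097], [-3.6, -0.7, 0, 0, 0, 0, 0.097], [-3.6, -0.7, 0, 0, 0, 0, 0.097], [-3.6, -0.7, 0, 0, 0, 0, 0.097], [-3.6, -0.7, 0, 0, 0, 0, 0.097], [-3.6, -0.7, 0, 0, 0, 0, 0.097], [-3.6, -0.7, 0, 0, 0, 0, 0.097], [-3.6, -0.7, 0, 0, 0, 0, 0.097], [-3.6, -0.7, 0, 0, 0, 0, 0.097], [-3.6, -0.7, 0, 0, 0, 0, 0.097]]]}}

```text
time: 10.17
tool_pos: [0.5028, -0.1954, 0.2131]
tcp_rot: [[-0.198, 0.98, -0.002], [0.98, 0.198, 0.0], [0.001, -0.002, -1.0]]
ft_force: [0.7, 0.8, -4.5]
finger_gap: 0.0505
gripper_force: 17.6
```

Call:
{"method": "carry_out", "body": {"motion": [[[-3, -0.6, 0, 0, 0, 0.03, 0.097], [-2, -0.4, 0, 0, 0, 0.06, 0.097], [-0.8, -0.4, 0, 0, 0, 0.08, 0.097], [0, 0, 0, 0, 0, 0.07, 0.097], [0, 0, 0, 0, 0, 0.033, 0.097], [0, 0, 0, 0, 0, 0, 0.097], [0, 0, 0, 0, 0, 0, 0.097]]]}}

```text
time: 10.75
tool_pos: [0.4997, -0.2528, 0.2132]
tcp_rot: [[0.073, 0.997, -0.002], [0.997, -0.073, 0.001], [0.0, -0.002, -1.0]]
ft_force: [-0.3, 0.3, -4.3]
finger_gap: 0.0502
gripper_force: 17.6
```

```bash
python3 - <<'E'
from h import *
d=grab("wrist","w3.npz"); save(d,"pics/w3.png",None,1.4)
o=robot.get_obs(); print(o["time"],o["tool_pos"],np.round(o["tcp_rot"],4).tolist(),o["finger_gap"],o["gripper_force"],np.round(o["ft_force"],2))
P=cloud(d); c=np.array([.506,-.156])
for zl,zh in((.066,.08),(.045,.058)):
    m=(np.hypot(P[...,0]-c[0]+(.05 if zl<.06 else 0),P[...,1]-c[1])<.11)&(P[...,2]>zl)&(P[...,2]<zh)
    q=P[m]; r=cv2.minAreaRect((q[:,:2]*1000).astype(np.float32)); print(zl,len(q),np.round(r[0],1),np.round(r[1],1),round(r[2],1),np.median(q[:,2]))
E
```

```text
10.8 [ 0.49996672 -0.25259044  0.21338526] [[0.0724, 0.9974, -0.0012], [0.9974, -0.0724, 0.0005], [0.0004, -0.0012, -1.0]] 0.0504535730028379 17.606239020824432 [ 0.17  0.35 -4.4 ]
0.066 2691 [ 506.5 -155.8] [87.1 61.4] 86.1 0.06976935293179437
0.045 14117 [ 443.  -151.6] [119.7 171. ] 85.8 0.05196475208879742
```

View pics/w3.png

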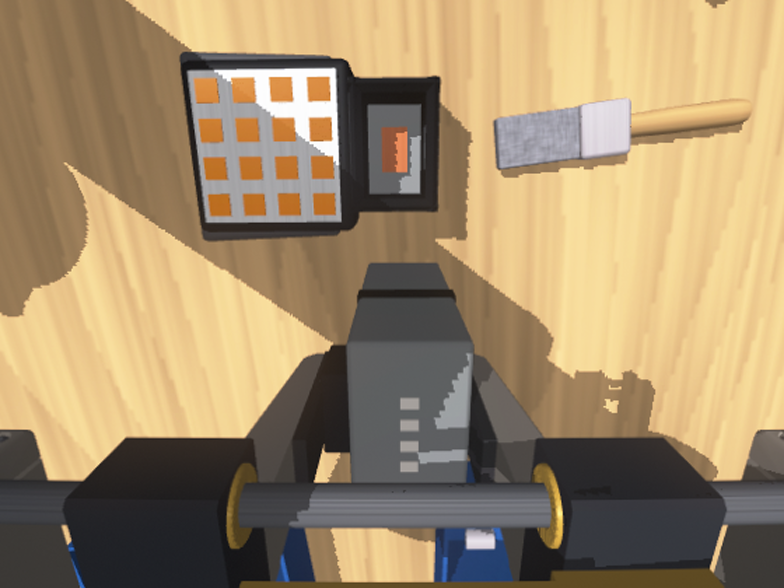

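Wrist view: the lamp well is at (400,145), with the orange contact on the grey plate visible and the head to its left. The brush at (620,130) is clear. The pack hangs upright in the fingers at (410,400).

```bash
python3 - <<'E'
from h import *
d=dict(np.load("w3.npz")); P=cloud(d); a=np.radians(-4.2); u=np.array([np.cos(a),np.sin(a)]);v=np.array([-u[1],u[0]]);c=np.array([.5065,-.1558])
o=robot.get_obs(); t=o["tool_pos"][:2]
x=(P[...,:2]-c)@u*1000; y=(P[...,:2]-c)@v*1000; z=P[...,2]*1000
print("tool",(t-c)@u*1000,(t-c)@v*1000)
m=(abs(y)<12)&(abs(x)<42)
print("x-profile");
for b in np.arange(-40,40,2.): 
    k=m&(x>=b)&(x<b+2); print(int(b),k.sum(),np.round(np.percentile(z[k],[5,50,95])).astype(int) if k.any() else '',end='; ')
m=(abs(x)<10)
print("\ny-profile")
for b in np.arange(-50,50,2.): 
    k=m&(y>=b)&(y<b+2); print(int(b),k.sum(),np.round(np.percentile(z[k],[5,50,95])).astype(int) if k.any() else '',end='; ')
# pack in hand
zt=.2132+.130-.0842
m=(abs(P[...,2]-zt)<.004)&(np.hypot(P[...,0]-t[0],P[...,1]-t[1])<.06)
q=P[m]; print("\npacktop",m.sum(),np.median(q[:,2]),np.percentile((q[:,:2]-t)@u*1000,[.5,50,99.5]),np.percentile((q[:,:2]-t)@v*1000,[.5,50,99.5]))
r=cv2.minAreaRect((q[:,:2]*1000).astype(np.float32));print(r, (np.array(r[0])/1000-t)@u*1000)
E
```

```text
tool 0.5730194269484177 -97.00899043592602
x-profile
-40 51 [48 50 51]; -38 47 [49 50 51]; -36 50 [48 49 51]; -34 45 [47 48 50]; -32 11 [66 67 68]; -30 50 [67 69 71]; -28 52 [70 71 72]; -26 56 [69 70 72]; -24 67 [67 68 70]; -22 128 [10 35 67]; -20 46 [10 11 12]; -18 44 [10 11 12]; -16 26 [10 11 13]; -14 45 [10 11 12]; -12 46 [10 11 12]; -10 44 [16 18 19]; -8 25 [17 18 19]; -6 46 [17 18 19]; -4 46 [17 18 19]; -2 46 [17 18 19]; 0 46 [17 18 19]; 2 23 [17 18 19]; 4 46 [17 18 19]; 6 46 [16 18 19]; 8 46 [17 18 19]; 10 28 [10 11 13]; 12 39 [10 11 12]; 14 46 [10 11 12]; 16 46 [10 11 12]; 18 39 [ 9 11 12]; 20 121 [ 5 36 68]; 22 60 [65 68 70]; 24 58 [69 70 72]; 26 53 [70 71 73]; 28 49 [68 70 71]; 30 24 [66 67 68]; 32 0 ; 34 0 ; 36 16 [-1  0  1]; 38 36 [-1  0  1]; 
y-profile
-50 0 ; -48 0 ; -46 0 ; -44 40 [66 68 70]; -42 41 [70 71 72]; -40 41 [70 71 72]; -38 42 [69 70 71]; -36 94 [19 54 69]; -34 32 [10 11 12]; -32 34 [10 11 12]; -30 34 [10 11 13]; -28 34 [10 11 12]; -26 17 [10 11 12]; -24 36 [10 11 13]; -22 36 [10 11 12]; -20 36 [10 11 12]; -18 36 [10 14 19]; -16 18 [17 18 19]; -14 982 [383 383 383]; -12 36 [17 18 19]; -10 36 [17 18 19]; -8 36 [17 18 19]; -6 36 [17 18 20]; -4 36 [17 18 19]; -2 36 [17 18 19]; 0 30 [17 18 19]; 2 24 [16 18 19]; 4 36 [17 18 19]; 6 36 [17 18 19]; 8 36 [17 18 20]; 10 36 [16 18 19]; 12 36 [17 18 19]; 14 36 [16 18 19]; 16 19 [16 18 19]; 18 35 [10 11 12]; 20 36 [10 11 12]; 22 36 [10 11 12]; 24 36 [10 11 13]; 26 36 [10 11 12]; 28 36 [ 9 11 12]; 30 36 [ 9 11 12]; 32 36 [10 11 12]; 34 214 [10 43 67]; 36 59 [67 69 70]; 38 53 [69 71 73]; 40 44 [69 71 72]; 42 24 [66 68 69]; 44 0 ; 46 0 ; 48 0 ; 
packtop 9880 0.25875369112004754 [-38.53457687   4.93135652  38.71800714] [-18.94332568   9.82730043  32.64437467]
((504.23773193359375, -247.7028350830078), (65.15290069580078, 64.65182495117188), 34.33964920043945) 3.9015858314596783
```

```bash
python3 - <<'E'
from h import *
d=dict(np.load("w3.npz")); P=cloud(d); o=robot.get_obs(); t=o["tool_pos"]
L=(P-t)@o["tcp_rot"]*1000
m=(abs(L[...,2]+45.6)<2)&(abs(L[...,1])<45)&(L[...,0]>14)&(L[...,0]<45)
q=L[m]; r=cv2.minAreaRect(q[:,:2].astype(np.float32)); print(m.sum(),"tool y",np.percentile(q[:,1],[.3,50,99.7]),"tool x max",np.percentile(q[:,0],99.7),"z",np.median(q[:,2]),r)
w=np.r_[np.array([.5065,-.1558])+np.array([np.cos(np.radians(-4.2)),np.sin(np.radians(-4.2))])*-.0003+np.array([.073,.997])*-.0004,t[2]]
print("well in tool", (w-t)@o["tcp_rot"]*1000)
E
```

```text
3546 tool y [-14.89643786   5.039422    24.51972581] tool x max 32.7535993354008 z -45.390174417764314 ((23.51787757873535, 4.925235748291016), (19.003271102905273, 39.88459014892578), 0.07038883864879608)
well in tool [ 9.66098399e+01 -7.88495974e-01  4.17013558e-02]
```

Call:
{"method": "carry_out", "body": {"motion": [[[1.66, -0.57, 0, 0, 0, 0, 0.097], [2.5, 0, 0, 0, 0, 0, 0.097], [2.5, 0, 0, 0, 0, 0, 0.097], [2, 0, 0, 0, 0, 0, 0.097], [1, 0, 0, 0, 0, 0, 0.097], [0, 0, 1, 0, 0, 0, 0.097], [0, 0, 1.5, 0, 0, 0, 0.097], [0, 0, 1.5, 0, 0, 0, 0.097], [0, 0, 1, 0, 0, 0, 0.097], [0, 0, 0, 0, 0, 0, 0.097], [0, 0, 0, 0, 0, 0, 0.097]]]}}

```text
time: 11.72
tool_pos: [0.5017, -0.156, 0.1635]
tcp_rot: [[0.074, 0.997, -0.001], [0.997, -0.074, 0.0], [0.0, -0.001, -1.0]]
ft_force: [0.6, -0.3, -4.3]
finger_gap: 0.0504
gripper_force: 17.6
```

```bash
python3 - <<'E'
from h import *
d=grab("wrist","w4.npz"); P=cloud(d); o=robot.get_obs(); t=o["tool_pos"]; R=o["tcp_rot"]
print(o["time"],t,np.round(R,4).tolist(),o["ft_force"])
w=np.array([.5065,-.1558])+np.array([.9973,-.0732])*-.0003+np.array([.073,.997])*-.0004
pc=t+R@[0,.0049,0]; print("pack-well mm",(pc[:2]-w)*1000)
save(d,"pics/w4.png",(140,60,420,270),2.8)
E
```

```text
11.7667 [ 0.50218809 -0.15617452  0.16421024] [[0.0738, 0.9973, -0.0001], [0.9973, -0.0738, -0.0001], [-0.0001, -0.0001, -1.0]] [-0.64018508 -0.73255224 -4.23339255]
pack-well mm [ 0.90310865 -0.35946446]
```

View pics/w4.png

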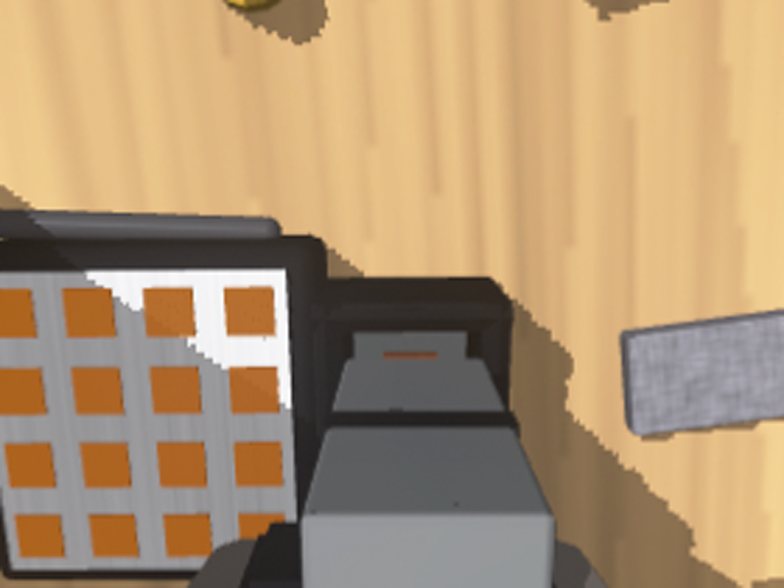

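The pack hangs above the well, with the bore and the plate's contact visible at (410,353) just beyond its back edge. I'll correct by 0.5 mm and lower it.

Call:
{"method": "carry_out", "body": {"motion": [[[0, -0.05, 0.6, 0, 0, 0, 0.097], [0, 0, 0.5, 0, 0, 0, 0.097], [0, 0, 0.4, 0, 0, 0, 0.097], [0, 0, 0.4, 0, 0, 0, 0.097], [0, 0, 0.3, 0, 0, 0, 0.097], [0, 0, 0, 0, 0, 0, 0.097], [0, 0, 0, 0, 0, 0, 0.097]]]}}

```text
time: 12.35
tool_pos: [0.5015, -0.1558, 0.1419]
tcp_rot: [[0.074, 0.997, -0.0], [0.997, -0.074, 0.0], [0.0, -0.0, -1.0]]
ft_force: [-0.4, -0.3, -4.0]
finger_gap: 0.051
gripper_force: 17.6
```

Call:
{"method": "carry_out", "body": {"motion": [[[0, 0, 0.3, 0, 0, 0, 0.097], [0, 0, 0.4, 0, 0, 0, 0.097], [0, 0, 0.4, 0, 0, 0, 0.097], [0, 0, 0.4, 0, 0, 0, 0.097], [0, 0, 0, 0, 0, 0, 0.097], [0, 0, 0, 0, 0, 0, 0.097]]]}}

```text
time: 12.85
tool_pos: [0.5013, -0.1557, 0.1267]
tcp_rot: [[0.074, 0.997, -0.001], [0.997, -0.074, 0.0], [0.0, -0.001, -1.0]]
ft_force: [0.6, -0.1, -4.5]
finger_gap: 0.0506
gripper_force: 17.6
```

In the well freely. Continuing down to the plate.

Call:
{"method": "carry_out", "body": {"motion": [[[0, 0, 0.4, 0, 0, 0, 0.097], [0, 0, 0.5, 0, 0, 0, 0.097], [0, 0, 0.5, 0, 0, 0, 0.097], [0, 0, 0.5, 0, 0, 0, 0.097], [0, 0, 0.4, 0, 0, 0, 0.097], [0, 0, 0.4, 0, 0, 0, 0.097], [0, 0, 0.3, 0, 0, 0, 0.097], [0, 0, 0, 0, 0, 0, 0.097], [0, 0, 0, 0, 0, 0, 0.097]]]}}

```text
time: 13.6
tool_pos: [0.5015, -0.1557, 0.0969]
tcp_rot: [[0.074, 0.997, -0.0], [0.997, -0.074, 0.0], [0.0, -0.0, -1.0]]
ft_force: [0.0, -0.3, -5.5]
finger_gap: 0.0508
gripper_force: 17.6
```

Call:
{"method": "carry_out", "body": {"motion": [[[0, 0, 0.2, 0, 0, 0, 0.097], [0, 0, 0.2, 0, 0, 0, 0.097], [0, 0, 0.2, 0, 0, 0, 0.097], [0, 0, 0, 0, 0, 0, 0.097], [0, 0, 0, 0, 0, 0, 0.097]]]}}

```text
time: 14.02
tool_pos: [0.5019, -0.1559, 0.0915]
tcp_rot: [[0.074, 0.997, 0.0], [0.997, -0.074, -0.0], [-0.0, 0.001, -1.0]]
ft_force: [-0.9, -0.0, 2.1]
finger_gap: 0.0505
gripper_force: 18.3
```

Call:
{"method": "carry_out", "body": {"motion": [[[0, 0, 0.15, 0, 0, 0, 0.097], [0, 0, 0.15, 0, 0, 0, 0.097], [0, 0, 0, 0, 0, 0, 0.097], [0, 0, 0, 0, 0, 0, 0.097]]]}}

```text
time: 14.35
tool_pos: [0.5018, -0.1559, 0.0882]
tcp_rot: [[0.074, 0.997, 0.0], [0.997, -0.074, -0.0], [-0.0, 0.001, -1.0]]
ft_force: [-0.2, -0.5, 3.3]
finger_gap: 0.0508
gripper_force: 18.4
```

Call:
{"method": "carry_out", "body": {"motion": [[[0, 0, 0.15, 0, 0, 0, 0.097], [0, 0, 0.1, 0, 0, 0, 0.097], [0, 0, 0, 0, 0, 0, 0.097], [0, 0, 0, 0, 0, 0, 0.097]]]}}

```text
time: 14.68
tool_pos: [0.5019, -0.1559, 0.0856]
tcp_rot: [[0.074, 0.997, 0.0], [0.997, -0.074, -0.0], [-0.0, 0.0, -1.0]]
ft_force: [-1.4, -0.5, 5.8]
finger_gap: 0.0506
gripper_force: 18.5
```

Call:
{"method": "carry_out", "body": {"motion": [[[0, 0, 0.1, 0, 0, 0, 0.097], [0, 0, 0, 0, 0, 0, 0.097], [0, 0, 0, 0, 0, 0, 0.097]]]}}

```text
time: 14.93
tool_pos: [0.5019, -0.156, 0.0852]
tcp_rot: [[0.074, 0.997, 0.001], [0.997, -0.074, -0.0], [-0.0, 0.001, -1.0]]
ft_force: [-2.0, -1.4, 9.0]
finger_gap: 0.0505
gripper_force: 19.0
```

Bottomed out: the force jumped at 0.0852, exactly the predicted home height. Now I'll let the tab out gradually while holding down.

Call:
{"method": "carry_out", "body": {"motion": [[[0, 0, 0.03, 0, 0, 0, 0.11], [0, 0, 0, 0, 0, 0, 0.11], [0, 0.02, 0, 0, 0, 0, 0.12], [0, 0, 0, 0, 0, 0, 0.12], [0, 0.02, 0, 0, 0, 0, 0.13], [0, 0, 0, 0, 0, 0, 0.13]]]}}

```text
time: 15.43
tool_pos: [0.5025, -0.1561, 0.0851]
tcp_rot: [[0.074, 0.997, 0.001], [0.997, -0.074, -0.0], [-0.0, 0.001, -1.0]]
ft_force: [-2.6, 0.6, 13.3]
finger_gap: 0.0522
gripper_force: 14.3
```

Call:
{"method": "carry_out", "body": {"motion": [[[0, 0.045, 0, 0, 0, 0, 0.15], [0, 0, 0, 0, 0, 0, 0.15], [0, 0.045, 0, 0, 0, 0, 0.17], [0, 0, 0, 0, 0, 0, 0.17], [0, 0, 0, 0, 0, 0, 0.17]]]}}

```text
time: 15.85
tool_pos: [0.5034, -0.1561, 0.0851]
tcp_rot: [[0.074, 0.997, 0.001], [0.997, -0.074, -0.0], [-0.0, 0.001, -1.0]]
ft_force: [-1.8, -1.3, 12.7]
finger_gap: 0.0542
gripper_force: 12.3
```

Call:
{"method": "carry_out", "body": {"motion": [[[0, 0.03, 0, 0, 0, 0, 0.19], [0, 0, 0, 0, 0, 0, 0.19], [0, 0.045, 0, 0, 0, 0, 0.21], [0, 0, 0, 0, 0, 0, 0.21], [0, 0, 0, 0, 0, 0, 0.21]]]}}

```text
time: 16.27
tool_pos: [0.5042, -0.1563, 0.085]
tcp_rot: [[0.074, 0.997, 0.001], [0.997, -0.074, -0.001], [-0.001, 0.001, -1.0]]
ft_force: [-1.6, -1.6, 11.8]
finger_gap: 0.0555
gripper_force: 10.0
```

Call:
{"method": "carry_out", "body": {"motion": [[[0, 0.045, 0, 0, 0, 0, 0.23], [0, 0, 0, 0, 0, 0, 0.23], [0, 0.045, 0, 0, 0, 0, 0.25], [0, 0, 0, 0, 0, 0, 0.25], [0, 0, 0, 0, 0, 0, 0.25]]]}}

```text
time: 16.68
tool_pos: [0.5052, -0.1563, 0.085]
tcp_rot: [[0.074, 0.997, 0.001], [0.997, -0.074, -0.001], [-0.001, 0.001, -1.0]]
ft_force: [-2.3, -0.7, 9.9]
finger_gap: 0.0573
gripper_force: 7.9
```

Call:
{"method": "carry_out", "body": {"motion": [[[0, 0.045, 0, 0, 0, 0, 0.27], [0, 0, 0, 0, 0, 0, 0.27], [0, 0.03, 0, 0, 0, 0, 0.29], [0, 0, 0, 0, 0, 0, 0.29], [0, 0, 0, 0, 0, 0, 0.31], [0, 0, 0, 0, 0, 0, 0.31]]]}}

```text
time: 17.18
tool_pos: [0.5057, -0.1561, 0.0843]
tcp_rot: [[0.074, 0.997, 0.001], [0.997, -0.074, -0.0], [-0.0, 0.001, -1.0]]
ft_force: [1.6, -1.0, 1.5]
finger_gap: 0.06
gripper_force: 0.8
```

Call:
{"method": "carry_out", "body": {"motion": [[[0, 0.03, 0, 0, 0, 0, 0.35], [0, 0, 0, 0, 0, 0, 0.5], [0, 0, 0, 0, 0, 0, 0.8], [0, 0, 0, 0, 0, 0, 1], [0, 0, 0, 0, 0, 0, 1], [0, 0, -2, 0, 0, 0, 1], [0, 0, -3, 0, 0, 0, 1], [0, 0, -3, 0, 0, 0, 1], [0, 0, -3, 0, 0, 0, 1], [0, 0, -2, 0, 0, 0, 1], [0, 0, 0, 0, 0, 0, 1], [0, 0, 0, 0, 0, 0, 1]]]}}

```text
time: 18.18
tool_pos: [0.5061, -0.1562, 0.2152]
tcp_rot: [[0.074, 0.997, 0.002], [0.997, -0.074, -0.001], [-0.001, 0.002, -1.0]]
ft_force: [0.4, 0.2, -0.7]
finger_gap: 0.0918
gripper_force: 0.0
```

```bash
python3 - <<'E'
from h import *
d=grab("wrist","w5.npz"); P=cloud(d); o=robot.get_obs(); print(o["time"],o["tool_pos"],o["finger_gap"])
a=np.radians(-4.2); u=np.array([np.cos(a),np.sin(a)]);v=np.array([-u[1],u[0]]);c=np.array([.5062,-.1562])
x=(P[...,:2]-c)@u*1000; y=(P[...,:2]-c)@v*1000; z=P[...,2]*1000
m=(abs(x)<14)&(abs(y)<25)&(z<160); print("top z",np.percentile(z[m],[5,50,95]))
m=(z>125)&(z<140)&(abs(x)<50)&(abs(y)<60); r=cv2.minAreaRect(np.c_[x[m],y[m]].astype(np.float32)); print(r)
m=(x>20.5)&(x<40)&(abs(y)<14)&(z>90)&(z<126); print("tab",m.sum(),np.percentile(x[m],[2,50,98]),np.percentile(z[m],[2,50,98]))
m=(abs(x)<60)&(abs(y)<60)&(z<75)&(z>66); print("rim z",np.median(z[m]))
d=grab("scene","s5.npz"); t=grab("top","t5.npz")
A=cv2.resize(d["image"][215:340,95:260],(400,303),interpolation=2);B=cv2.resize(t["image"],(400,300))
C=cv2.resize(dict(np.load("w5.npz"))["image"],(400,300))
cv2.imwrite("pics/f.png",np.vstack([np.hstack([A[:300],B]),np.hstack([C,C*0])])[:,:,::-1])
E
```

```text
18.2333 [ 0.5052977  -0.15598673  0.21389507] 0.09174031689294555
top z [131.48851271 132.58240051 133.73785393]
((0.9785366058349609, -0.8957862854003906), (40.03597640991211, 66.11433410644531), 0.09423980861902237)
tab 313 [22.01446785 25.8991703  30.32961321] [ 98.68096293 120.27612152 121.78397872]
rim z 70.32956184900996
```

View pics/f.png

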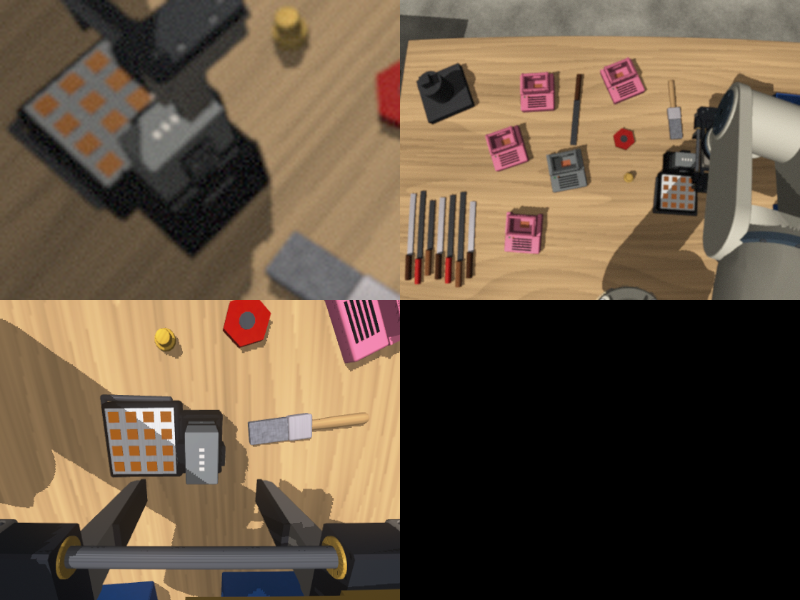

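The images show the pack seated in the lamp. Its top is at 132.6 mm, about 1.5 mm above bottomed out, so it is held by the catch; unlatched it would stand near 138 mm. The tab face is 29 mm out from the pack's centre, so it is fully out. The charger is empty and the bystanders haven't moved.

```bash
python3 -c "
from station import robot
print(robot.hand_in())"
```

```text
the job is handed in; nothing more can be done
None
```

The pack is out of the charger and latched in the floodlight's well with its tab fully out; nothing else on the bench was moved, and the job was handed in at about 18 s on the robot's clock.

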